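# Sort the inspected covers: pass plate and reject drawer

## Task

Sort the stickered covers: every cover with a green sticker goes into a pocket of the green-rimmed nest plate, also one that may still lie in the reject drawer, and every cover with a red sticker goes into a pocket of the red-fronted reject drawer, each flat on the floor of its own pocket. Pull the drawer out by its handle to get at it, and push it fully shut when it holds all the rejects and nothing else. Leave the loose cover without a sticker where it is.

Things in the scene. Friction and masses are not known exactly. Their poses are not given: they have to be found in the camera images.
- green_1: brown moulded cover, 59 mm along its x, 74 along y, 50 g; origin: centre of its underside, z up. Tall block (32 mm high) spans x -11 to +29 mm, low step (10 mm high) x -29 to -11. Grip across the block's 40 mm (its x), fingertips above the step. Round GREEN sticker (24 mm, white edge) on top of the block: passed. May be absent.
- green_2: brown moulded cover, 59 mm along its x, 74 along y, 50 g; origin: centre of its underside, z up. Tall block (32 mm high) spans x -11 to +29 mm, low step (10 mm high) x -29 to -11. Grip across the block's 40 mm (its x), fingertips above the step. Round GREEN sticker (24 mm, white edge) on top of the block: passed. May be absent.
- green_3: brown moulded cover, 59 mm along its x, 74 along y, 50 g; origin: centre of its underside, z up. Tall block (32 mm high) spans x -11 to +29 mm, low step (10 mm high) x -29 to -11. Grip across the block's 40 mm (its x), fingertips above the step. Round GREEN sticker (24 mm, white edge) on top of the block: passed. May be absent.
- green_4: brown moulded cover, 59 mm along its x, 74 along y, 50 g; origin: centre of its underside, z up. Tall block (32 mm high) spans x -11 to +29 mm, low step (10 mm high) x -29 to -11. Grip across the block's 40 mm (its x), fingertips above the step. Round GREEN sticker (24 mm, white edge): cleared on re-inspection. Starts in pocket reject_nest_2 of the shut drawer. May be absent.
- red_1: brown moulded cover, 59 mm along its x, 74 along y, 50 g; origin: centre of its underside, z up. Tall block (32 mm high) spans x -11 to +29 mm, low step (10 mm high) x -29 to -11. Grip across the block's 40 mm (its x), fingertips above the step. Round RED sticker (24 mm, white edge) on top of the block: rejected. May be absent.
- red_2: brown moulded cover, 59 mm along its x, 74 along y, 50 g; origin: centre of its underside, z up. Tall block (32 mm high) spans x -11 to +29 mm, low step (10 mm high) x -29 to -11. Grip across the block's 40 mm (its x), fingertips above the step. Round RED sticker (24 mm, white edge) on top of the block: rejected. May be absent.
- plain_cover: cover of the same kind and size, loose, without a sticker: not yet inspected, stays where it is. (More such covers, fixed, stand around; a 230 mm high stack of parts stands behind them, its front at x = 0.68, y > 0.25.)
- pass_nest_1 (a point): centre of the floor of one of four pockets, in a row along y, 82 mm apart, of the fixed aluminium nest plate with green rims; floor 6 mm above the table. Pocket 64 mm along its x, 78 mm along y; rim 4 mm thick, 10 mm high above the floor. A cover fits either way round, its x along the pocket's x.
- pass_nest_2 (a point): centre of the floor of one of four pockets, in a row along y, 82 mm apart, of the fixed aluminium nest plate with green rims; floor 6 mm above the table. Pocket 64 mm along its x, 78 mm along y; rim 4 mm thick, 10 mm high above the floor. A cover fits either way round, its x along the pocket's x.
- pass_nest_3 (a point): centre of the floor of one of four pockets, in a row along y, 82 mm apart, of the fixed aluminium nest plate with green rims; floor 6 mm above the table. Pocket 64 mm along its x, 78 mm along y; rim 4 mm thick, 10 mm high above the floor. A cover fits either way round, its x along the pocket's x.
- pass_nest_4 (a point): centre of the floor of one of four pockets, in a row along y, 82 mm apart, of the fixed aluminium nest plate with green rims; floor 6 mm above the table. Pocket 64 mm along its x, 78 mm along y; rim 4 mm thick, 10 mm high above the floor. A cover fits either way round, its x along the pocket's x.
- reject_nest_1 (a point): centre of the floor of one of two red-rimmed pockets, 82 mm apart along y, in the reject drawer; moves with it; floor 18 mm above the table. Pocket and rim as on the green plate; a cover fits either way round. 63 mm forward to the inside of the drawer front, 62 mm back to its rear wall. Fully out it is 72 mm in front of the grey housing (75 mm high), shut it is under it.
- reject_nest_2 (a point): centre of the floor of one of two red-rimmed pockets, 82 mm apart along y, in the reject drawer; moves with it; floor 18 mm above the table. Pocket and rim as on the green plate; a cover fits either way round. 63 mm forward to the inside of the drawer front, 62 mm back to its rear wall. Fully out it is 72 mm in front of the grey housing (75 mm high), shut it is under it.
- drawer_handle (a point): middle of the steel bar handle of the red-fronted reject drawer, 55 mm above the table; bar 11 mm thick, 110 mm long along its y, 35 mm in front of the drawer front (which is 2 to 71 mm above the table). Its x points into the unit: the drawer opens along -x. Pinch it across x from above. Tape roll and pen lie on the housing.
- reject_drawer (a joint): how far the reject drawer is pulled out, m: 0 shut, 0.135 fully out; stays where left (about 1.5 N of friction); starts shut.

How it is judged (in metres and radians):
On the way, in this order (a step that is already met when the one before it is completed fails the run):
1. the reject drawer is pulled out at least 100 mm (value of joint reject_drawer above 0.1 m), for 0.2 s.
2. every red-stickered cover present sits in a pocket of the reject drawer ((distance between red_1 and reject_nest_1 below 0.007 m or distance between red_1 and reject_nest_2 below 0.007 m) and angle between each of red_1, red_2's own z axis and vertical below 0.07 rad and (distance between red_2 and reject_nest_1 below 0.007 m or distance between red_2 and reject_nest_2 below 0.007 m)), for 0.2 s.
3. the reject drawer is pushed shut (value of joint reject_drawer below 0.006 m), for 0.2 s.
At the end, for the whole second after the job is handed in: Every green-stickered cover that is present lies in a pocket of the green-rimmed plate and every red-stickered one in a pocket of the reject drawer (origin within 7 mm of the pocket's floor centre, tilted less than 4 degrees, at rest), and the drawer is shut to within 6 mm (all of step 2 and (distance between green_1 and pass_nest_1 below 0.007 m or distance between green_1 and pass_nest_2 below 0.007 m or distance between green_1 and pass_nest_3 below 0.007 m or distance between green_1 and pass_nest_4 below 0.007 m) and angle between each of green_1, green_2, green_3, green_4's own z axis and vertical below 0.07 rad and (distance between green_2 and pass_nest_1 below 0.007 m or distance between green_2 and pass_nest_2 below 0.007 m or distance between green_2 and pass_nest_3 below 0.007 m or distance between green_2 and pass_nest_4 below 0.007 m) and (distance between green_3 and pass_nest_1 below 0.007 m or distance between green_3 and pass_nest_2 below 0.007 m or distance between green_3 and pass_nest_3 below 0.007 m or distance between green_3 and pass_nest_4 below 0.007 m) and (distance between green_4 and pass_nest_1 below 0.007 m or distance between green_4 and pass_nest_2 below 0.007 m or distance between green_4 and pass_nest_3 below 0.007 m or distance between green_4 and pass_nest_4 below 0.007 m) and linear speed of each of green_1, green_2, green_3, green_4, red_1, red_2 below 0.03 m/s and value of joint reject_drawer below 0.006 m); the robot touches nothing.
It fails at once if the loose cover without a sticker is displaced by more than 45 mm (distance of plain_cover from where it was at the start of the episode above 0.045 m).
Of green_1, green_2, green_3, green_4, red_1, red_2 only 4 to 6 are there at a start; the rules pass over those that are not, and their reading is None.
At some moment in a run one of green_1, green_2, green_3 may be knocked a few centimetres aside while the robot is not near it.
Once in a run the grip may slacken for a moment while it holds something.
It also fails if it takes over 210 s, if anything falls off the work surface, if the arm or the gripper's body presses on something with over 40 N, if the wrist force passes 120 N, or if a joint passes its speed limit or range.

## Robot

A 6-joint arm with a two-finger parallel gripper is mounted at the origin on a cart in front of the work surface, level with it; the furniture and walls round the work are solid. World frame = base frame: x ahead of the robot, y to its left, z up, the work surface at z = 0. Lengths are in m, angles in degrees, forces in N, time in s.
With the tool pointing down it reaches from about 0.425 to 0.925 m from the base axis. Payload 12.5 kg.
Tool frame: the origin (TCP) lies on the centre line of the jaws, within the pads' length; the fingertips stand robot.tips_ahead ahead of it and the grasp point (between the pads) lies 3 mm ahead of it (robot.tips_ahead is the distance from the TCP to the fingertips, in m); z points along the fingers, y is the line along which they close (so a half turn about z gives the same grasp; the last joint's range is limited). The gripper opens to 85 mm and grips with 20 to 120 N. Pads are 22 mm wide; open, the fingers measure 114 mm over their backs; the gripper's body (76 mm by 85 mm) begins 54 mm behind the grasp point. The pads swing forward as they close: fully open they stand 13 mm farther back than shut.
Start: joints at [62.475, 28.126, 89.318, -0, 62.55, -6.05], TCP at [0.229, 0.582, 0.226] pointing down, gripper open.
Joint ranges: [-177.58, 177.58], [-47.91, 125.51], [2.72, 160], [-65.01, 245.01], [3.68, 167.84], [-153.87, 153.87]. Speed limits (degrees/s): [127.2, 127.2, 159.86, 180, 180, 180].

## Interface

Orientations are given as [roll, pitch, yaw] about the fixed x, y, z axes, in that order (R = Rz(yaw) Ry(pitch) Rx(roll)).
In Python, from bench import monitor, vision, robot gives the robot as it stands. The module is installed in compiled form; this text tells all that it offers.
- The arm moves only by the tool play_rows, never from a script. Its argument "plan" is one flat list of numbers, 5 for each row, row after row: the finger opening in mm, from 0 to 85.4, then the shift along the world's x, y, z each as a share of 12 cm, from -1 to 1, then the turn about the world's z as a share of 5 degrees, from -1 to 1. A call has 1 to 12 rows; each row shifts and turns the commanded pose from where the row before left it; what a row does not reach is not made up. A row lasts 1/8 s, in which the tool goes at most 62.5 mm and 10.7 degrees, less where a joint would pass 70% of its speed; a pose out of reach is approached as far as the arm can. A call with a number of a shift or a turn outside -1 to 1 is refused whole. A call with a gripper value outside its range is refused whole. The fingers move at their own pace and stop on an object; the grip force is fixed at half the most. Time passes only in rows, so rows that do not move let the fingers close. It gives the time, the measured TCP pose, the force, the opening and the grip force at its end, in the units of the state.
- monitor.get_obs(): the state, without advancing time (a new reading comes with each control period).
- vision.capture(name): name is "side" or "top"; returns a dict with "frame" (384x512x3 uint8, red, green, blue), "depth" (384x512 float32, m along the optical axis (not along the pixel's ray), 0 where there is no reading), "fx", "fy", "cx", "cy" (pixels), "rvec" (rotation vector, rad) and "tvec" (3), from world to camera coordinates, as OpenCV has them. Camera axes: x right, y down, z forward; pixel columns grow to the right and rows downward; lengths in m; the calibration is good to about 2 mm. A picture is of the moment at which its call begins.
- robot.finish_job(): hands the job in; it is judged then, once.
The state is a dict: "time": time; "q": joint angles; "qd": joint speeds; "tau": joint torques, N m; "tool_pos": TCP position; "tcp_rot": TCP orientation; "wrist_force": force on the tool from outside, world axes, zero at the start; "moment": the same for the moment, N m; "gripper_width": opening from 0.0 (shut) to 1.0 (fully open); "gripper_force": force on a finger pad.
Only numpy, scipy, OpenCV 4.12 (cv2) and the standard library are available. Lean on these libraries where they do the work, as an engineer would, in place of code of your own. Each camera call takes 0.05 s, during which the arm holds its last target. There are 200 camera calls.

## Working session

There is one attempt and no reset: what is moved stays moved. The work goes in short steps, Python scripts to look and compute and a tool call to move; the robot and the scene stay as the last step left them, time stands still between calls to the robot, and variables do not carry over. Pictures are saved under pics/ and viewed, at most 14 in all, crops included, and the job is handed in when it is done.

Besides the shell and the picture viewer there is one more tool, called after ">>>" by a JSON object that holds its "name" and its "arguments", one argument or row to a line. play_rows: Moves the arm, as the interface text tells. Shift numbers are shares of 12 cm and turn numbers shares of 5 degrees, none past 1 either way. Its arguments: {"type":"object","properties":{"plan":{"type":"array","items":{"type":"number"}}},"required":["plan"]}

```bash
mkdir -p pics
cat > h.py <<'E'
import numpy as np, cv2
from bench import monitor, vision, robot
def cap(n):
    c=vision.capture(n); c['R']=cv2.Rodrigues(np.array(c['rvec'],float))[0]; c['t']=np.array(c['tvec'],float).ravel(); return c
def save(c,f): cv2.imwrite('pics/'+f,c['frame'][:,:,::-1])
def ray(c,u,v,z):
    d=c['R'].T@np.array([(u-c['cx'])/c['fx'],(v-c['cy'])/c['fy'],1]); o=-c['R'].T@c['t']; return o+d*(z-o[2])/d[2]
def pts(c):
    v,u=np.mgrid[:384,:512]; Z=c['depth']; P=np.stack([(u-c['cx'])/c['fx']*Z,(v-c['cy'])/c['fy']*Z,Z],-1)
    return (P-c['t'])@c['R']
def proj(c,p):
    q=c['R']@np.array(p)+c['t']; return q[0]/q[2]*c['fx']+c['cx'],q[1]/q[2]*c['fy']+c['cy']
def st():
    o=monitor.get_obs(); print({k:np.round(o[k],3).tolist() for k in('time','tool_pos','tcp_rot','wrist_force','gripper_width','gripper_force')})
E
python3 - <<'E'
from h import *
st(); print(robot.tips_ahead)
for n in('top','side'):
    c=cap(n); save(c,n+'0.png'); print(n,-c['R'].T@c['t'],c['R'][2],c['fx'])
E
```

```text
{'time': 0.0, 'tool_pos': [0.229, 0.581, 0.226], 'tcp_rot': [-179.937, -0.006, 158.527], 'wrist_force': [0.442, 0.663, -0.701], 'gripper_width': 0.999, 'gripper_force': 0.0}
0.022
top [0.35537996 0.19393968 1.26180397] [ 0.19660225  0.00534612 -0.98046875] 412.0737963836874
side [ 0.26252107 -0.97055004  0.75972764] [ 0.22814215  0.83161247 -0.50633177] 493.19111052826355
```

View pics/top0.png

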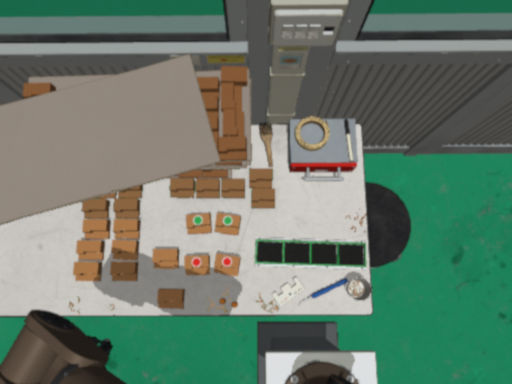

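View pics/side0.png

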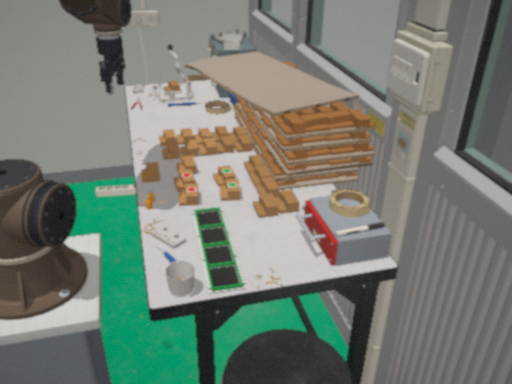

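The top view shows green stickers at (198,220) and (227,220), red stickers at (197,262) and (227,262), the nest plate at (310,252), and the drawer handle at (323,177). I'll measure these next.

```bash
cat >> h.py <<'E'
def blobs(c,col,z,amin=15):
    hsv=cv2.cvtColor(c['frame'],cv2.COLOR_RGB2HSV); H,S,V=cv2.split(hsv)
    m=((H>50)&(H<85)&(S>110)&(V>60)) if col=='g' else (((H<6)|(H>174))&(S>150)&(V>90))
    n,l,s,ce=cv2.connectedComponentsWithStats(m.astype(np.uint8)); out=[]
    for i in range(1,n):
        if s[i,4]>=amin: out.append((ce[i].round(1).tolist(),s[i].tolist(),ray(c,*ce[i],z).round(4).tolist(),l==i))
    return out
def block(c,u,v,r=0):
    """tall-block top from depth: rect of points with z 0.024..0.040 near pixel"""
    P=pts(c); m=((P[...,2]>c.get('lo',.024))&(P[...,2]<c.get('hi',.042))).astype(np.uint8)
    n,l=cv2.connectedComponents(m); k=l[int(round(v)),int(round(u))]
    q=P[l==k]; rect=cv2.minAreaRect((q[:,:2]*1000).astype(np.float32)); return rect,np.median(q[:,2]),len(q)
E
python3 - <<'E'
from h import *
c=cap('top')
for col in 'gr':
    for b in blobs(c,col,.032):
        if 60<b[0][0]<370 and 120<b[0][1]<310:
            print(col,b[:3]); 
            if b[1][4]<150: print('   ',block(c,*b[0]))
P=pts(c)
for n,(u,v) in dict(pock=(270,252),p2=(350,254),handle=(323,178),front=(322,166),hous=(325,150),table=(280,210),step=(198,231)).items(): print(n,P[v,u].round(4))
im=cv2.resize(c['frame'][160:310,145:300],None,fx=4,fy=4,interpolation=cv2.INTER_CUBIC)
im2=cv2.resize(c['frame'][110:270,240:380],None,fx=3.6,fy=3.6,interpolation=cv2.INTER_CUBIC)
cv2.imwrite('pics/z1.png',im[:,:,::-1]);cv2.imwrite('pics/z2.png',im2[:,:,::-1])
E
```

```text
g ([197.5, 219.8], [195, 217, 6, 6, 28], [0.5327, 0.3611, 0.032])
    (((534.1011352539062, 361.7073059082031), (39.30439758300781, 72.85252380371094), 5.065532207489014), np.float64(0.031953617454020165), 289)
g ([227.5, 220.1], [225, 218, 6, 6, 27], [0.5312, 0.2708, 0.032])
    (((532.3505249023438, 271.5668029785156), (72.39449310302734, 39.744895935058594), 81.6409912109375), np.float64(0.03225079776541119), 294)
g ([283.0, 252.3], [281, 241, 4, 22, 53], [0.4343, 0.1056, 0.032])
    (((881.6480712890625, 187.6982421875), (2821.35791015625, 1989.592041015625), 89.47005462646484), np.float64(0.0014437934891722783), 189750)
g ([308.4, 254.4], [294, 242, 20, 22, 80], [0.4276, 0.0306, 0.032])
    (((881.6480712890625, 187.6982421875), (2821.35791015625, 1989.592041015625), 89.47005462646484), np.float64(0.0014437934891722783), 189750)
g ([338.0, 255.0], [337, 243, 4, 22, 49], [0.4256, -0.0567, 0.032])
    (((881.6480712890625, 187.6982421875), (2821.35791015625, 1989.592041015625), 89.47005462646484), np.float64(0.0014437934891722783), 189750)
r ([324.0, 165.2], [291, 163, 65, 8, 325], [0.7008, -0.0261, 0.032])
r ([196.1, 261.5], [193, 259, 7, 6, 29], [0.4084, 0.3626, 0.032])
    (((408.70074462890625, 363.0013732910156), (38.14912414550781, 71.06511688232422), 0.1915430873632431), np.float64(0.03211907349287935), 314)
r ([226.5, 261.4], [224, 259, 6, 6, 31], [0.4082, 0.2727, 0.032])
    (((412.63897705078125, 272.5374755859375), (73.23316955566406, 38.771636962890625), 86.58439636230469), np.float64(0.032285867266317464), 306)
pock [0.437  0.143  0.0053]
p2 [ 0.4298 -0.0981  0.0074]
handle [ 0.6541 -0.0173  0.0561]
front [ 0.6896 -0.0146  0.0628]
hous [ 0.7358 -0.0233  0.0754]
table [0.5659 0.1103 0.0041]
step [0.501  0.3615 0.013 ]
```

View pics/z1.png

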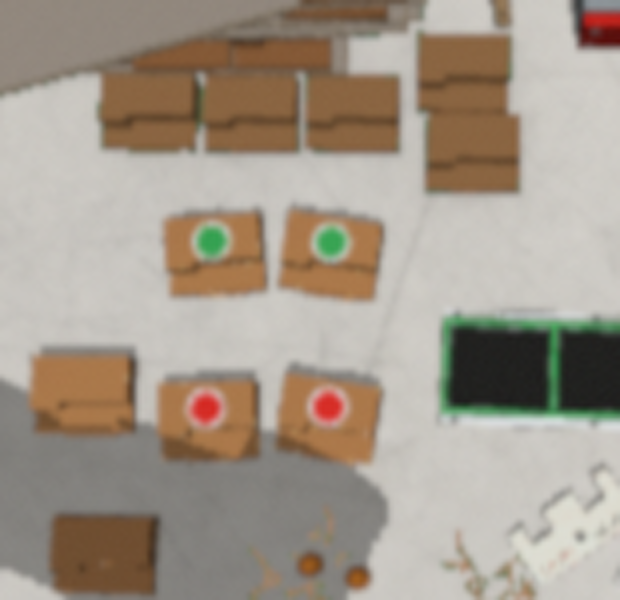

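View pics/z2.png

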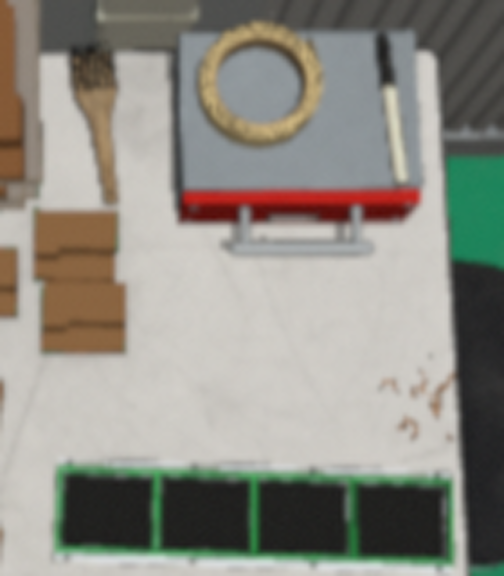

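The zoom shows all four stickered covers with the step toward the robot (-x), yawed only a few degrees. Plain covers lie to the left of the reds. The handle spans (222–375, 247) in the zoom. Next I'll get the plate and handle geometry.

```bash
cat > plate.py <<'E'
from h import *
c=cap('top')
hsv=cv2.cvtColor(c['frame'],cv2.COLOR_RGB2HSV); H,S,V=cv2.split(hsv)
m=((H>45)&(H<90)&(S>70)&(V>50)); m[:236]=0;m[272:]=0;m[:,:250]=0;m[:,369:]=0
v,u=np.nonzero(m); W=np.array([ray(c,a,b,.016)[:2] for a,b in zip(u,v)])*1000
r=cv2.minAreaRect(W.astype(np.float32)); print('plate rect',r,len(W))
P=pts(c)
d=(m==0)&(P[...,2]<.011)
for b in (283,338):
  k=(abs(u-b)<3)&(v>244)&(v<262); print('div',W[k].mean(0))
hm=(P[...,2]>.045)&(P[...,2]<.065)&(P[...,0]>.63)&(P[...,0]<.668)&(P[...,1]>-.12)&(P[...,1]<.08)
q=P[hm]; print('handle',cv2.minAreaRect((q[:,:2]*1000).astype(np.float32)),len(q),q[:,2].mean(), 'med', np.median(q[:,0]))
hm=(P[...,2]>.07)&(P[...,2]<.08)&(P[...,0]>.66)&(P[...,0]<.95)&(P[...,1]>-.2)&(P[...,1]<.15)
q=P[hm]; print('housing',cv2.minAreaRect((q[:,:2]*1000).astype(np.float32)),len(q))
for col in 'r':
  for b in blobs(c,'r',.071):
    if b[1][4]>200 and b[0][1]<200: 
      vv,uu=np.nonzero(b[3]); W=P[b[3]]; print('front',W.min(0),W.max(0)); 
      print(np.polyfit(W[:,1],W[:,0],1))
E
python3 plate.py
```

```text
plate rect ((433.6907653808594, 23.280838012695312), (329.2186279296875, 70.9551773071289), 87.64559173583984) 767
div [432.38819726 104.26142809]
div [430.65470582 -59.53982399]
handle ((657.2867431640625, -18.725406646728516), (19.27775764465332, 118.62339782714844), 1.1974471807479858) 143 0.059354557301482154 med 0.653011617447364
housing ((763.0509033203125, -17.83100128173828), (151.93206787109375, 200.54954528808594), 0.06707841902971268) 2327
front [ 0.35537996 -0.11325174  0.01781068] [0.69812873 0.19393968 1.26180397]
[-0.06556445  0.68931741]
```

```bash
cat > plate2.py <<'E'
from h import *
c=cap('top'); f=c['frame'].astype(float); g=np.clip(f[...,1]-np.maximum(f[...,0],f[...,2]),0,None)
T=[];B=[]
for u in range(262,362):
    if min(abs(u-d) for d in(283,310.5,338))<4: continue
    r=238+(u-256)*.027   # approx upper rim row
    for L,lo,hi in((T,236,248),(B,258,272)):
        w=g[lo:hi,u]
        if w.max()>20:
            k=lo+np.argmax(w); vv=np.arange(k-2,k+3); ww=g[vv,u]; L.append(ray(c,u,(vv*ww).sum()/ww.sum(),.016)[:2])
for L in(T,B):
    L=np.array(L); p=np.polyfit(L[:,1],L[:,0],1); r=L[:,0]-np.polyval(p,L[:,1]); k=abs(r)<2*r.std(); p=np.polyfit(L[k,1],L[k,0],1)
    print('x at y=.023:',np.polyval(p,.023),'slope deg',np.degrees(p[0]),'rms',r[k].std(),k.sum())
for a in(257,283,310,338,365):
    D=[]
    for v in range(246,262):
        uu=np.arange(a-4,a+5); w=g[v,uu]*(uu<368)
        if w.max()<20: continue
        k=uu[np.argmax(w)]; uu=np.arange(k-2,k+3); w=g[v,uu]; D.append(ray(c,(uu*w).sum()/w.sum(),v,.016)[:2])
    D=np.array(D); print(a,D.mean(0) if len(D) else None,np.degrees(np.polyfit(D[:,0],D[:,1],1)[0]) if len(D)>3 else '',len(D))
f=f[...,:]; rr=[]
for u in range(294,353):   # handle bar brightness line & red front top line
    w=np.clip(f[155:172,u,0]-f[155:172,u,1]-60,0,None); rr.append((u,155+(np.nonzero(w)[0].min() if w.max()>0 else np.nan)))
P=pts(c); hm=(P[...,2]>.05)&(P[...,2]<.062)&(P[...,0]>.63)&(P[...,0]<.68)&(abs(P[...,1]+.018)<.07)
v,u=np.nonzero(hm); print('handle px',u.min(),u.max(),[(k,v[u==k].tolist()) for k in range(u.min(),u.max()+1,4)])
for k in(300,347): print(ray(c,k,[t[1] for t in rr if t[0]==k][0],.071), P[178,k])
E
python3 plate2.py
```

```text
x at y=.023: 0.46689186572046903 slope deg 2.1547701099323264 rms 0.0001400588409714576 73
x at y=.023: 0.4011084288840873 slope deg 2.152286132636058 rms 0.00019320021258922696 77
257 [0.43207102 0.18573214] -2.9580796690992908 16
283 [0.43170205 0.10440089] -1.9154477929542746 16
310 [0.43133292 0.02303795] -1.8469458199990205 16
338 [ 0.43095895 -0.05938971] -2.195126849390538 16
365 [ 0.43059174 -0.14032452] -3.0463599838916187 16
handle px 304 343 [(304, [177, 178, 179]), (308, [170, 171, 172, 173, 174, 175, 176, 177, 178, 179, 180]), (312, [177, 179, 180]), (316, [177, 178, 180]), (320, [177, 178, 179]), (324, [177, 178, 179]), (328, [178, 179]), (332, [177, 178, 179]), (336, [178, 179]), (340, [178, 179])]
[0.69704805 0.05228421 0.071     ] [ 0.66917092  0.04484236 -0.00297947]
[ 0.69621086 -0.08824445  0.071     ] [ 0.66715278 -0.10220701  0.00175586]
```

>>> {"name": "play_rows", "arguments": {
  "plan": [30,0.295,-0.416,0,-1,30,0.295,-0.416,0,-1,30,0.295,-0.416,0,-1,30,0.295,-0.416,0,-1,30,0.295,-0.416,0,-1,30,0.295,-0.416,0,-1,30,0.295,-0.416,0,-1,30,0.295,-0.416,0,-1,30,0.295,-0.416,0,-1,30,0.295,-0.416,0,-1,30,0.295,-0.416,0,-1,30,0.295,-0.416,0,-1]
}}

```text
time: 1.75
tool_pos: [0.6545, -0.0193, 0.2262]
tcp_rot: [180.0, -0.0, 98.4]
wrist_force: [0.1, 0.6, -0.1]
gripper_width: 0.354
gripper_force: 0.0
```

Run:
```python
from h import *
st(); print(robot.tips_ahead); c=cap('side'); print(proj(c,monitor.get_obs()['tool_pos']))
save(c,'s1.png')
c=cap('top'); print(ray(c,323.3,178.2,.059))
```

```text
{'time': 1.75, 'tool_pos': [0.654, -0.019, 0.226], 'tcp_rot': [179.995, -0.003, 98.352], 'wrist_force': [0.119, 0.648, -0.122], 'gripper_width': 0.354, 'gripper_force': 0.0}
0.022
(np.float64(311.7948742728254), np.float64(167.21698529747056))
[ 0.65277696 -0.01770458  0.059     ]
```

>>> {"name": "play_rows", "arguments": {
  "plan": [30,-0.01,0.01,0,-1,30,0,0,0,-0.67,30,0,0,-0.4,0,30,0,0,-0.4,0,30,0,0,-0.3,0,30,0,0,-0.2,0,30,0,0,-0.1,0,30,0,0,0,0]
}}

```text
time: 2.85
tool_pos: [0.6522, -0.016, 0.058]
tcp_rot: [-180.0, -0.0, 90.2]
wrist_force: [0.3, -0.6, 1.1]
gripper_width: 0.348
gripper_force: 0.0
```

Run:
```python
from h import *
st(); c=cap('side'); tp=monitor.get_obs()['tool_pos']
p=proj(c,tp); t=proj(c,np.array(tp)-[0,0,.022]); print(p,t)
u,v=int(p[0]),int(p[1]); a=c['frame'][v-60:v+60,u-70:u+70]
a=cv2.resize(a,None,fx=5,fy=5,interpolation=cv2.INTER_CUBIC); cv2.imwrite('pics/s2.png',a[:,:,::-1])
```

```text
{'time': 2.85, 'tool_pos': [0.652, -0.016, 0.058], 'tcp_rot': [-179.959, -0.008, 90.19], 'wrist_force': [0.316, -0.566, 1.075], 'gripper_width': 0.348, 'gripper_force': 0.0}
(np.float64(303.8304925887844), np.float64(224.68922341441805)) (np.float64(303.2755256031791), np.float64(231.86760748432243))
```

View pics/s2.png

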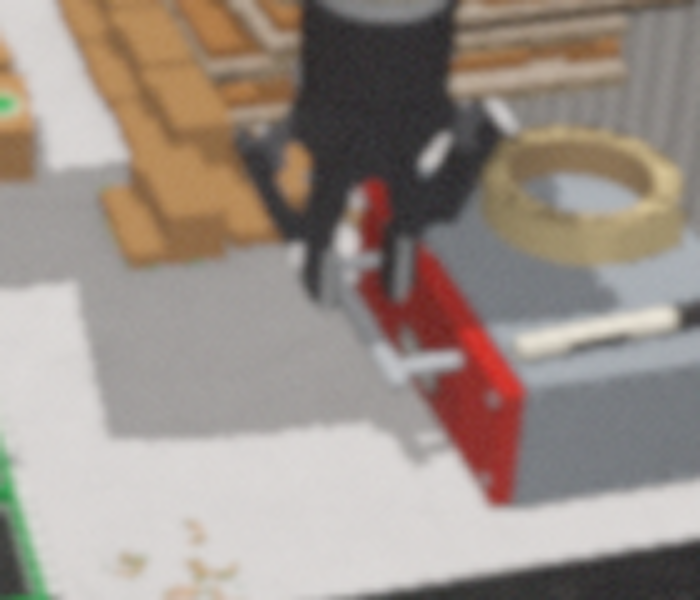

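The bar sits between the open fingers, so I close and pull.

>>> {"name": "play_rows", "arguments": {
  "plan": [0,0,0,0,0,0,0,0,0,0,0,0,0,0,0,0,-0.15,0,0,0,0,-0.25,0,0,0,0,-0.25,0,0,0,0,-0.25,0,0,0,0,-0.15,0,0,0,0,-0.07,0,0,0,0,0,0,0,0]
}}

```text
time: 4.15
tool_pos: [0.5182, -0.0163, 0.0584]
tcp_rot: [180.0, 0.0, 90.2]
wrist_force: [0.4, -0.4, 0.4]
gripper_width: -0.001
gripper_force: 0.0
```

Run:
```python
from h import *
st(); c=cap('side'); tp=monitor.get_obs()['tool_pos']
u,v=[int(x) for x in proj(c,tp)]; a=c['frame'][v-70:v+50,u-50:u+90]
d=cap('top'); b=d['frame'][120:240,260:400]
a=np.hstack([cv2.resize(x,(400,343),interpolation=cv2.INTER_CUBIC) for x in(a,b)]); cv2.imwrite('pics/s3.png',a[:,:,::-1])
```

```text
{'time': 4.15, 'tool_pos': [0.518, -0.016, 0.058], 'tcp_rot': [179.969, 0.006, 90.17], 'wrist_force': [0.437, -0.442, 0.394], 'gripper_width': -0.001, 'gripper_force': 0.0}
```

View pics/s3.png

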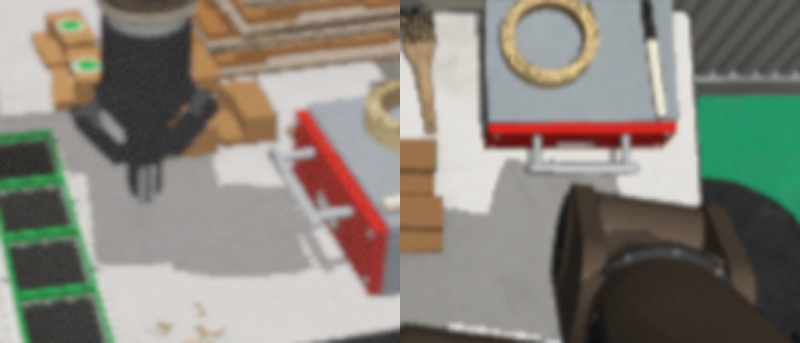

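Run:
```python
from h import *
c=cap('side'); tp=monitor.get_obs()['tool_pos']; P=pts(c)
for p in ([.5327,.3611,.032],[.5312,.2708,.032]): print('proj green',proj(c,p))
for b in blobs(c,'g',.032,8):
    if b[1][4]<80: print(b[0],b[1][4],b[2])
m=(np.abs(P[...,0]-tp[0])<.05)&(np.abs(P[...,1]-tp[1])<.04)&(P[...,2]>.02)&(P[...,2]<.14)&(c['frame'].max(2)<110)
q=P[m]; print(tp,len(q)); 
for z in np.arange(.02,.14,.008):
    k=q[(q[:,2]>=z)&(q[:,2]<z+.008)]; 
    if len(k): print(round(z,3),len(k),k.min(0).round(3),k.max(0).round(3))
hm=(np.abs(P[...,0]-.653)<.02)&(np.abs(P[...,1]+.018)<.07)&(P[...,2]>.03)&(P[...,2]<.09); q=P[hm]; print('handle side',len(q),np.median(q,0),q[:,2].min(),q[:,2].max())
print('table',P[270,200],P[250,300], 'pock', P[237,213])
```

```text
proj green (np.float64(225.97409840655268), np.float64(170.2153367958836))
proj green (np.float64(231.80121633348057), np.float64(184.27733309885022))
[207.0, 209.8] 45 [0.4355, 0.1501, 0.032]
[ 0.51873664 -0.01626245  0.05824028] 445
0.068 2 [ 0.509 -0.024  0.074] [ 0.529 -0.023  0.075]
0.076 17 [ 0.505 -0.028  0.076] [ 0.531 -0.014  0.084]
0.084 16 [ 0.506 -0.027  0.085] [ 0.532 -0.012  0.092]
0.092 17 [ 0.506 -0.028  0.093] [ 0.531 -0.015  0.099]
0.1 29 [ 0.493 -0.031  0.1  ] [ 0.54  -0.021  0.108]
0.108 77 [ 0.485 -0.035  0.108] [ 0.552 -0.007  0.116]
0.116 108 [ 0.48  -0.033  0.116] [ 0.556 -0.004  0.124]
0.124 84 [ 0.473 -0.035  0.124] [ 0.563 -0.004  0.132]
0.132 95 [ 0.471 -0.039  0.132] [ 0.569 -0.004  0.14 ]
handle side 178 [ 0.6524542  -0.02948708  0.05886522] 0.05261762932848136 0.0630845588265048
table [ 3.80733764e-01 -5.63810784e-02 -3.31048777e-04] [ 0.63663695 -0.04285976  0.00219942] pock [0.43413908 0.05993244 0.00500542]
```

Run:
```python
from h import *
c=cap('side'); tp=monitor.get_obs()['tool_pos']; P=pts(c)
m=(np.abs(P[...,0]-tp[0])<.05)&(np.abs(P[...,1]-tp[1])<.05)&(P[...,2]>.015)&(P[...,2]<.14)
q=P[m]
for z in np.arange(.016,.14,.008):
    k=q[(q[:,2]>=z)&(q[:,2]<z+.008)]; 
    if len(k): print(round(z,3),len(k),k.min(0).round(3),k.max(0).round(3))
print(proj(c,tp),proj(c,np.array(tp)-[0,0,.022]))
u,v=[int(x) for x in proj(c,tp)]; a=c['frame'][v-45:v+30,u-50:u+50]
a=cv2.resize(a,None,fx=8,fy=8,interpolation=cv2.INTER_NEAREST); cv2.imwrite('pics/s4.png',a[:,:,::-1])
```

```text
0.016 4 [ 0.469 -0.001  0.017] [0.47  0.029 0.017]
0.064 17 [ 0.509 -0.03   0.065] [ 0.531 -0.02   0.072]
0.072 28 [ 0.506 -0.031  0.072] [ 0.531 -0.014  0.08 ]
0.08 36 [ 0.505 -0.031  0.08 ] [ 0.532 -0.014  0.088]
0.088 32 [ 0.506 -0.033  0.088] [ 0.53  -0.013  0.096]
0.096 29 [ 0.504 -0.03   0.097] [ 0.533 -0.02   0.104]
0.104 52 [ 0.488 -0.033  0.105] [ 0.546 -0.008  0.112]
0.112 97 [ 0.485 -0.032  0.112] [ 0.557 -0.005  0.12 ]
0.12 102 [ 0.477 -0.033  0.12 ] [ 0.562 -0.003  0.128]
0.128 97 [ 0.471 -0.04   0.128] [ 0.569 -0.005  0.136]
0.136 44 [ 0.47  -0.037  0.136] [ 0.568 -0.003  0.14 ]
(np.float64(252.1645136632508), np.float64(232.29945661750168)) (np.float64(252.06807086873673), np.float64(239.5873368915482))
```

View pics/s4.png

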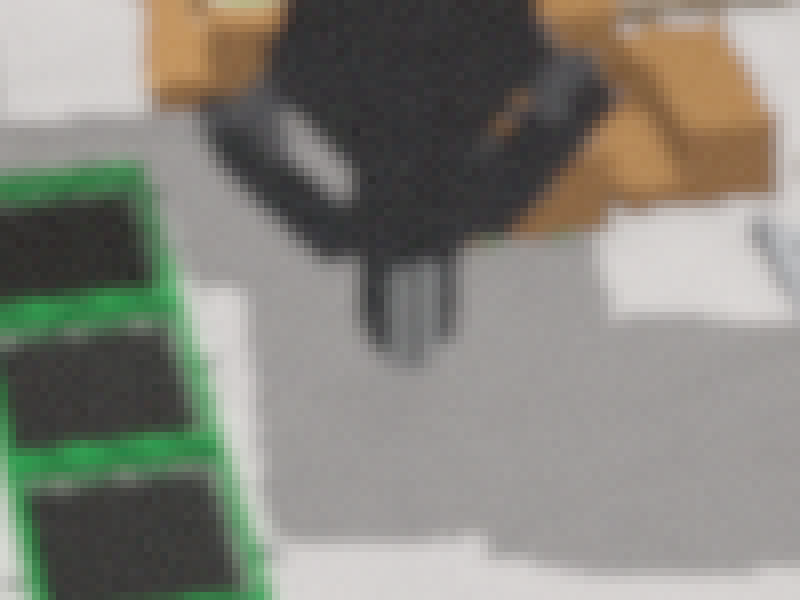

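The fingertips stand about 28 mm higher than the reported TCP implies: tip z is roughly the reported z plus 6 mm. The fingers therefore closed above the bar. I'll use this measured offset and retry lower.

>>> {"name": "play_rows", "arguments": {
  "plan": [30,0,0,0.3,0,30,0.3,0,0,0,30,0.4,0,0,0,30,0.3,0,0,0,30,0.125,0,0,0,30,0,0,-0.25,0,30,0,0,-0.2,0,30,0,0,-0.08,0,30,0,0,0,0]
}}

```text
time: 5.48
tool_pos: [0.653, -0.0162, 0.0303]
tcp_rot: [-180.0, -0.0, 90.2]
wrist_force: [0.1, -1.2, -0.7]
gripper_width: 0.35
gripper_force: 0.0
```

Run:
```python
from h import *
st(); c=cap('side'); tp=np.array(monitor.get_obs()['tool_pos']); P=pts(c)
m=(np.abs(P[...,0]-tp[0])<.05)&(np.abs(P[...,1]-tp[1])<.025)&(P[...,2]>.015)&(P[...,2]<.1)&(c['frame'].max(2)<90)
q=P[m]
for z in np.arange(.016,.1,.008):
    k=q[(q[:,2]>=z)&(q[:,2]<z+.008)]; 
    if len(k): print(round(z,3),len(k),k.min(0).round(3),k.max(0).round(3))
```

```text
{'time': 5.475, 'tool_pos': [0.653, -0.016, 0.03], 'tcp_rot': [-179.964, -0.004, 90.179], 'wrist_force': [0.079, -1.223, -0.725], 'gripper_width': 0.35, 'gripper_force': 0.0}
0.04 5 [ 0.668 -0.023  0.041] [ 0.67  -0.009  0.048]
0.048 17 [ 0.625 -0.027  0.05 ] [ 0.67  -0.007  0.055]
0.056 17 [ 0.626 -0.028  0.057] [ 0.67  -0.005  0.064]
0.064 21 [ 0.625 -0.029  0.064] [ 0.681 -0.009  0.072]
0.072 20 [ 0.622 -0.03   0.072] [ 0.679 -0.006  0.08 ]
0.08 58 [ 0.609 -0.034  0.08 ] [ 0.697 -0.005  0.088]
0.088 99 [ 0.605 -0.033  0.088] [ 0.702 -0.004  0.096]
0.096 34 [ 0.605 -0.033  0.096] [ 0.7   -0.006  0.1  ]
```

Tips are now at about z = 0.041, below the bar centre. Next I close and pull.

>>> {"name": "play_rows", "arguments": {
  "plan": [0,0,0,0,0,0,0,0,0,0,0,0,0,0,0,0,0,0,0,0]
}}

```text
time: 6.02
tool_pos: [0.6528, -0.0162, 0.0317]
tcp_rot: [180.0, 0.0, 90.2]
wrist_force: [-5.2, 0.1, 6.1]
gripper_width: 0.103
gripper_force: 58.7
```

>>> {"name": "play_rows", "arguments": {
  "plan": [0,-0.15,0,0,0,0,-0.25,0,0,0,0,-0.25,0,0,0,0,-0.25,0,0,0,0,-0.15,0,0,0,0,-0.07,0,0,0,0,0,0,0,0]
}}

```text
time: 6.9
tool_pos: [0.5189, -0.0163, 0.0317]
tcp_rot: [179.9, 0.0, 90.2]
wrist_force: [-0.7, 1.3, 10.5]
gripper_width: 0.099
gripper_force: 60.4
```

>>> {"name": "play_rows", "arguments": {
  "plan": [30,0,0,0,0,30,0,0,0,0,30,0,0,0.3,0,60,0,0,0.5,0,60,0,0,0.45,0,60,-0.18,0.48,0,0,60,-0.18,0.48,0,0,60,-0.18,0.48,0,0,60,-0.18,0.48,0,0,60,-0.18,0.48,0,0,60,0,0,0,0]
}}

```text
time: 8.28
tool_pos: [0.4089, 0.2749, 0.1805]
tcp_rot: [-180.0, -0.0, 90.5]
wrist_force: [-0.3, 0.2, 0.7]
gripper_width: 0.704
gripper_force: 0.0
```

Run:
```python
from h import *
st(); c=cap('top'); P=pts(c)
for col in 'gr':
    for b in blobs(c,col,.032,10):
        if 60<b[0][0]<370 and 120<b[0][1]<310: print(col,b[:3], P[int(b[0][1]),int(b[0][0])].round(3))
a=c['frame'][120:270,150:370]
a=cv2.resize(a,None,fx=3.6,fy=3.6,interpolation=cv2.INTER_CUBIC); cv2.imwrite('pics/t2.png',a[:,:,::-1])
```

```text
{'time': 8.275, 'tool_pos': [0.409, 0.275, 0.181], 'tcp_rot': [-179.996, -0.012, 90.486], 'wrist_force': [-0.259, 0.192, 0.734], 'gripper_width': 0.704, 'gripper_force': 0.0}
g ([197.4, 220.0], [195, 218, 6, 5, 25], [0.5321, 0.3614, 0.032]) [0.532 0.363 0.03 ]
g ([283.0, 252.2], [281, 241, 4, 22, 50], [0.4345, 0.1056, 0.032]) [0.436 0.104 0.013]
g ([310.1, 252.4], [307, 242, 7, 22, 64], [0.4335, 0.0254, 0.032]) [0.436 0.023 0.015]
g ([338.0, 255.2], [337, 243, 4, 22, 49], [0.425, -0.0567, 0.032]) [ 0.426 -0.059  0.019]
g ([299.5, 263.0], [293, 263, 14, 1, 14], [0.4027, 0.0576, 0.032]) [0.403 0.057 0.014]
r ([348.6, 187.3], [347, 178, 3, 22, 30], [0.6304, -0.0986, 0.032]) [ 0.634 -0.1    0.019]
r ([322.0, 196.2], [321, 192, 3, 8, 10], [0.6031, -0.0163, 0.032]) [ 0.604 -0.017  0.03 ]
r ([323.9, 209.1], [292, 206, 67, 7, 345], [0.5632, -0.0204, 0.032]) [ 0.557 -0.011  0.071]
```

View pics/t2.png

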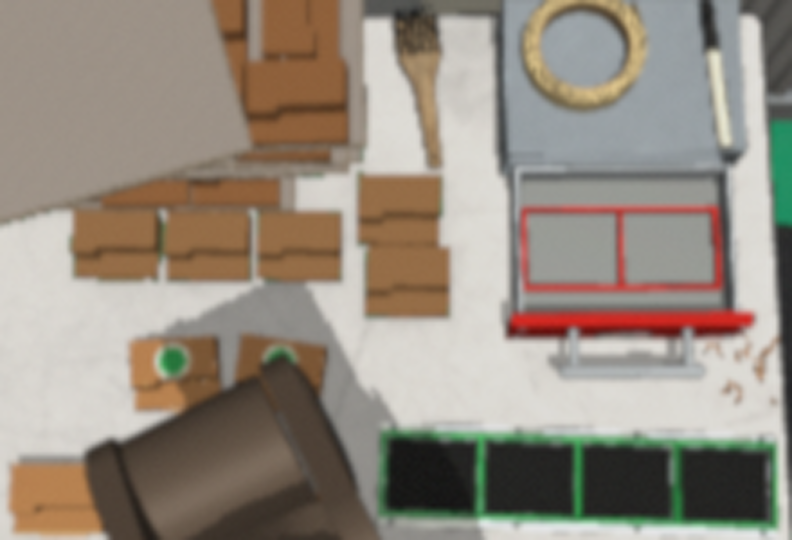

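The drawer is open and empty, with its pockets centred near pixel (322.4, 189). That leaves two greens and two reds. I'll measure the pockets and cover yaws from the saved first picture.

```bash
cat > m.py <<'E'
from h import *
def edge(c,f,u0,u1,v0,v1):
    # back (far) edge of cover top at z=.032: brown = saturated orange
    hsv=cv2.cvtColor(f,cv2.COLOR_RGB2HSV); S=hsv[...,1].astype(float); L=[]
    for u in range(u0,u1):
        s=S[v0:v1,u]; k=np.nonzero((s[1:]>90)&(s[:-1]<=90))[0]
        if len(k): k=k[0]; L.append(ray(c,u,v0+k+(90-s[k])/(s[k+1]-s[k]),.032)[:2])
    L=np.array(L); p=np.polyfit(L[:,1],L[:,0],1); r=L[:,0]-np.polyval(p,L[:,1]); k=abs(r)<=2*r.std()+1e-6; p=np.polyfit(L[k,1],L[k,0],1)
    return p, r[k].std(), k.sum()
if __name__=='__main__':
    c=cap('top'); f=cv2.imread('pics/top0.png')[:,:,::-1].copy()
    for n,(u,v,y) in dict(g1=(197.5,219.8,.361),g2=(227.5,220.1,.271),r1=(196.1,261.5,.3626),r2=(226.5,261.4,.2727)).items():
        p,r,k=edge(c,f,int(u)-8,int(u)+9,int(v)-14,int(v)-3); x=np.polyval(p,y); print(n,'yaw',-np.degrees(np.arctan(p[0])),'edge x',x,'-> block cx',x-.020,r,k)
    fr=c['frame'].astype(float); g=np.clip(fr[...,0]-fr[...,1:].max(2)-20,0,None)
    def sub(w,o): k=np.argmax(w); i=np.arange(max(k-2,0),min(k+3,len(w))); return o+(i*w[i]).sum()/w[i].sum()
    for v0,v1 in((174,183),(195,204)):
        L=np.array([ray(c,u,sub(g[v0:v1,u],v0),.028)[:2] for u in list(range(299,319))+list(range(327,346)) if g[v0:v1,u].max()>10])
        p=np.polyfit(L[:,1],L[:,0],1); print('rim x',np.polyval(p,-.018),'yaw',-np.degrees(p[0]),len(L),(L[:,0]-np.polyval(p,L[:,1])).std())
    for u0,u1 in((291,300),(317,328),(345,354)):
        L=np.array([ray(c,sub(g[v,u0:u1],u0),v,.028)[:2] for v in range(182,196) if g[v,u0:u1].max()>10]); print('div',L.mean(0),len(L))
E
python3 m.py
```

```text
g1 yaw 2.941098688218884 edge x 0.5512522142266972 -> block cx 0.5312522142266972 0.00021319193936128724 13
g2 yaw -9.059573449649154 edge x 0.5502883686331235 -> block cx 0.5302883686331235 0.00025051785111160926 13
r1 yaw 2.1361235897644617 edge x 0.42685995362757295 -> block cx 0.40685995362757293 0.0004787745902990253 16
r2 yaw -8.954375534249634 edge x 0.4281255502205666 -> block cx 0.40812555022056657 0.00020361949129782728 16
rim x 0.6621253729170234 yaw -0.17312361094343923 39 4.428208675909348e-05
rim x 0.5938986606689668 yaw 0.02876999364638715 39 0.00012697741908763982
div [0.62847889 0.06422515] 14
div [ 0.62802359 -0.01788922] 14
div [ 0.62756658 -0.10031698] 14
```

>>> {"name": "play_rows", "arguments": {
  "plan": [60,0,-0.02,0,-1,60,0,0,0,-0.9,60,0,0,-0.45,0,60,0,0,-0.45,0,60,0,0,-0.35,0,60,0,0,-0.15,0,60,0,0,-0.05,0,60,0,0,0,0]
}}

```text
time: 9.38
tool_pos: [0.4112, 0.2687, 0.0068]
tcp_rot: [180.0, -0.0, 80.6]
wrist_force: [0.1, -0.4, 0.2]
gripper_width: 0.7
gripper_force: 0.0
```

```bash
cat > tips.py <<'E'
from h import *
st(); c=cap('side'); tp=np.array(monitor.get_obs()['tool_pos']); P=pts(c)
m=(np.abs(P[...,0]-tp[0])<.06)&(np.abs(P[...,1]-tp[1])<.025)&(P[...,2]>.005)&(P[...,2]<.09)&(c['frame'].max(2)<90)
q=P[m]
for z in np.arange(.005,.06,.006):
    k=q[(q[:,2]>=z)&(q[:,2]<z+.006)]
    if len(k): print(round(z,3),len(k),k.min(0).round(3),k.max(0).round(3))
E
python3 tips.py
```

```text
{'time': 9.375, 'tool_pos': [0.411, 0.269, 0.007], 'tcp_rot': [179.992, -0.0, 80.598], 'wrist_force': [0.136, -0.424, 0.162], 'gripper_width': 0.7, 'gripper_force': 0.0}
0.029 1 [0.448 0.255 0.033] [0.448 0.255 0.033]
0.041 1 [0.449 0.255 0.043] [0.449 0.255 0.043]
0.047 7 [0.37  0.251 0.047] [0.449 0.27  0.052]
0.053 6 [0.365 0.25  0.054] [0.448 0.271 0.059]
0.059 21 [0.363 0.245 0.06 ] [0.458 0.274 0.065]
```

>>> {"name": "play_rows", "arguments": {
  "plan": [60,-0.025,0.033,-0.015,0,60,0,0,0,0,60,0,0,0,0,0,0,0,0,0,0,0,0,0,0,0,0,0,0,0,0,0,0,0,0]
}}

```text
time: 10.3
tool_pos: [0.4076, 0.2734, 0.0052]
tcp_rot: [180.0, -0.0, 80.7]
wrist_force: [-0.8, -0.2, 7.6]
gripper_width: 0.463
gripper_force: 60.9
```

Run:
```python
from h import *
st(); c=cap('side'); tp=np.array(monitor.get_obs()['tool_pos'])
u,v=[int(x) for x in proj(c,tp)]; a=c['frame'][v-45:v+45,u-60:u+60]
a=cv2.resize(a,None,fx=6,fy=6,interpolation=cv2.INTER_CUBIC); cv2.imwrite('pics/s5.png',a[:,:,::-1])
```

```text
{'time': 10.3, 'tool_pos': [0.408, 0.273, 0.005], 'tcp_rot': [179.976, -0.014, 80.677], 'wrist_force': [-0.786, -0.151, 7.565], 'gripper_width': 0.463, 'gripper_force': 60.901}
```

View pics/s5.png

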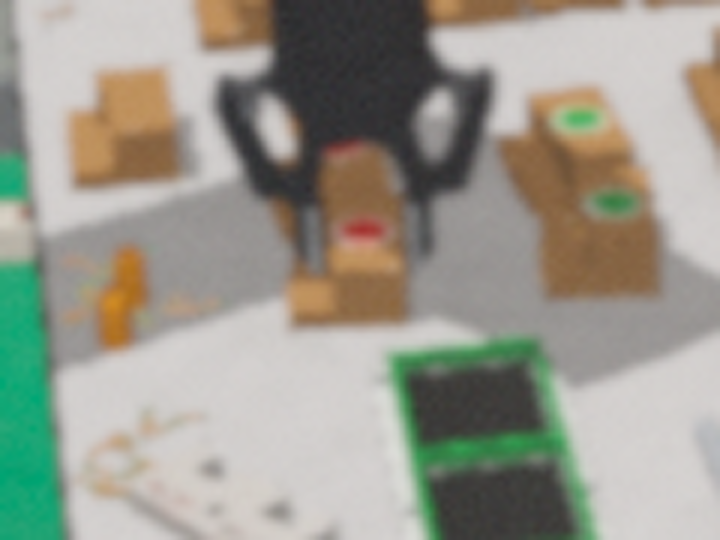

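Gripped: opening 39.5 mm at 61 N, with the fingers straddling the block. Next I lift and carry it to reject pocket 2.

>>> {"name": "play_rows", "arguments": {
  "plan": [0,0,0,0.3,0,0,0,0,0.45,0,0,0,0,0.165,0,0,0.273,-0.396,0,1,0,0.273,-0.396,0,0.86,0,0.273,-0.396,0,0,0,0.273,-0.396,0,0,0,0.273,-0.396,0,0,0,0.273,-0.396,0,0,0,0.273,-0.396,0,0,0,0,0,0,0,0,0,0,0,0]
}}

```text
time: 11.85
tool_pos: [0.6363, -0.0592, 0.1142]
tcp_rot: [-179.9, -0.0, 89.9]
wrist_force: [-0.6, 0.2, -0.6]
gripper_width: 0.459
gripper_force: 60.6
```

```bash
cat > held.py <<'E'
from h import *
st(); c=cap('side'); tp=np.array(monitor.get_obs()['tool_pos']); P=pts(c)
hsv=cv2.cvtColor(c['frame'],cv2.COLOR_RGB2HSV); m=(hsv[...,0]>6)&(hsv[...,0]<24)&(hsv[...,1]>90)&(np.abs(P[...,0]-tp[0])<.055)&(np.abs(P[...,1]-tp[1])<.06)&(P[...,2]>tp[2]-.02)
q=P[m]; print(len(q),'min',np.percentile(q,2,0).round(4),'max',np.percentile(q,98,0).round(4),'expect z under',tp[2]-.0052)
k=q[q[:,1]<np.percentile(q[:,1],50)]; print('front-face y',np.percentile(q[:,1],5).round(4),'x span',np.percentile(q[:,0],[2,98]).round(4))
E
python3 held.py
```

```text
{'time': 11.85, 'tool_pos': [0.636, -0.059, 0.114], 'tcp_rot': [-179.935, -0.019, 89.947], 'wrist_force': [-0.582, 0.188, -0.588], 'gripper_width': 0.459, 'gripper_force': 60.589}
544 min [ 0.599  -0.1014  0.1109] max [ 0.6615 -0.0317  0.2872] expect z under 0.10919979311615968
front-face y -0.1003 x span [0.599  0.6615]
```

Run:
```python
from h import *
c=cap('side'); f=c['frame'].astype(float); g=f[...,1]-f[...,[0,2]].max(2)
t=cap('top'); ft=t['frame'].astype(float); gt=ft[...,1]-ft[...,[0,2]].max(2)
for n,cc,gg in(('s',c,g),('t',t,gt)):
  for p in ([.5321,.3614,.032],[.5312,.2708,.032]):
    u,v=[int(round(x)) for x in proj(cc,p)]; m=np.zeros(gg.shape); m[v-8:v+9,u-9:u+10]=1; m*=gg>25; vv,uu=np.nonzero(m); 
    if len(uu): print(n,ray(cc,uu.mean(),vv.mean(),.032).round(4),len(uu))
# side: red drawer rims & front; fingers
fr=f[...,0]-f[...,1:].max(2); P=pts(c)
m=(fr>40)&(P[...,0]>.58)&(P[...,0]<.67)&(P[...,2]>.015)&(P[...,2]<.04); q=P[m]; print('rim side',np.percentile(q,[3,97],axis=0).round(4),len(q))
m=(fr>40)&(P[...,0]>.53)&(P[...,0]<.58)&(P[...,2]>.03); q=P[m]; print('front side',np.percentile(q,[2,98],axis=0).round(4),len(q))
P=pts(t); fr=ft[...,0]-ft[...,1:].max(2);m=(fr>40)&(P[...,0]>.53)&(P[...,0]<.58)&(P[...,2]>.03); q=P[m]; print('front top',np.percentile(q,[2,98],axis=0).round(4),len(q))
a=c['frame'][190:270,220:340]; cv2.imwrite('pics/s6.png',cv2.resize(a,None,fx=6,fy=6,interpolation=cv2.INTER_CUBIC)[:,:,::-1])
print([proj(c,p) for p in ([.628,.064,.028],[.628,-.018,.028],[.628,-.1,.028],[.662,-.018,.028],[.594,-.018,.028])])
```

```text
s [0.5328 0.3596 0.032 ] 21
s [0.5318 0.2697 0.032 ] 23
t [0.5325 0.3615 0.032 ] 53
t [0.5307 0.2713 0.032 ] 52
rim side [[ 0.5876 -0.0551  0.0178]
 [ 0.6624  0.6574  0.035 ]] 1077
front side [[ 0.5318 -0.1213  0.0306]
 [ 0.5754  0.6591  0.0729]] 641
front top [[ 0.5304 -0.05    0.0303]
 [ 0.5793  0.701   0.0746]] 611
[(np.float64(284.1855422041935), np.float64(218.89187396284788)), (np.float64(294.1086567339462), np.float64(236.48047085637134)), (np.float64(305.1807900877985), np.float64(256.10568930248934)), (np.float64(306.79213781465756), np.float64(234.6059444081397)), (np.float64(281.26627113611465), np.float64(238.3784822389195))]
```

View pics/s6.png

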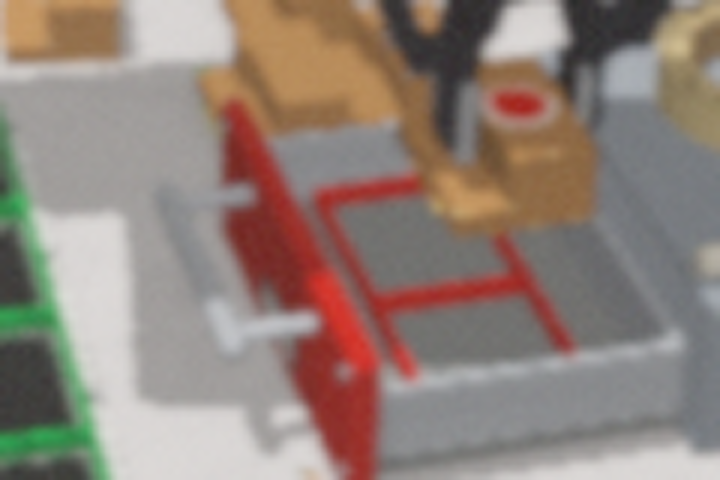

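>>> {"name": "play_rows", "arguments": {
  "plan": [0,0,0.02,-0.2,0,0,0,0,-0.25,0,0,0,0,-0.15,0,0,0,0,-0.08,0,0,0,0,-0.04,0,0,0,0,-0.03,0,0,0,0,0,0]
}}

```text
time: 12.88
tool_pos: [0.639, -0.0582, 0.0275]
tcp_rot: [179.7, 0.1, 90.0]
wrist_force: [0.0, -7.5, 16.3]
gripper_width: 0.463
gripper_force: 68.5
```

```bash
python3 held.py
```

```text
{'time': 12.875, 'tool_pos': [0.639, -0.058, 0.028], 'tcp_rot': [179.666, 0.118, 89.977], 'wrist_force': [0.013, -7.505, 16.256], 'gripper_width': 0.463, 'gripper_force': 68.485}
395 min [ 0.6009 -0.098   0.0262] max [ 0.6827 -0.0076  0.3551] expect z under 0.022321265582661693
front-face y -0.0967 x span [0.6009 0.6827]
```

>>> {"name": "play_rows", "arguments": {
  "plan": [0,0,-0.015,0.01,0,0,0,-0.015,0,0,0,0,0,0,0]
}}

```text
time: 13.3
tool_pos: [0.6374, -0.0605, 0.0264]
tcp_rot: [179.9, 0.0, 90.0]
wrist_force: [0.1, 0.2, 6.2]
gripper_width: 0.456
gripper_force: 67.0
```

>>> {"name": "play_rows", "arguments": {
  "plan": [0,0,0,-0.02,0,0,0,0,0,0]
}}

```text
time: 13.55
tool_pos: [0.6379, -0.0601, 0.0252]
tcp_rot: [179.8, 0.0, 90.0]
wrist_force: [-1.4, 4.6, 17.3]
gripper_width: 0.461
gripper_force: 69.1
```

Run:
```python
from h import *
c=cap('side'); tp=np.array(monitor.get_obs()['tool_pos']); P=pts(c)
a=c['frame'][190:270,240:340]; cv2.imwrite('pics/s7.png',cv2.resize(a,None,fx=7,fy=7,interpolation=cv2.INTER_CUBIC)[:,:,::-1])
```

```text
(no output)
```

View pics/s7.png

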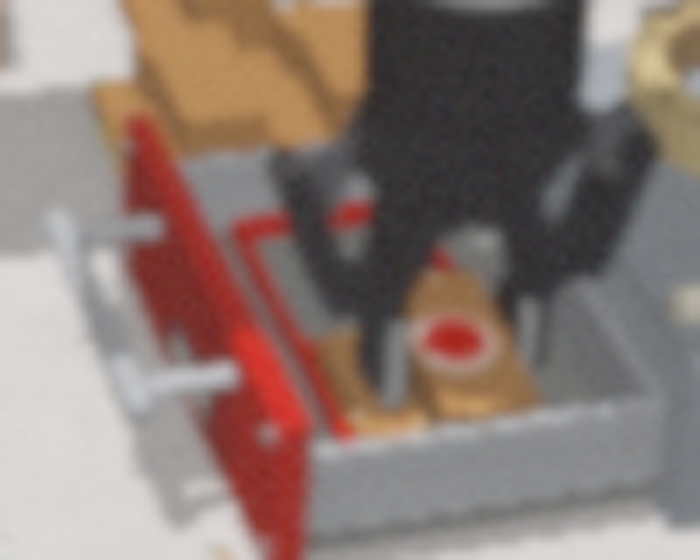

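It looks seated. Next I open a little and retreat to check.

>>> {"name": "play_rows", "arguments": {
  "plan": [50,0,0,0,0,50,0,0,0,0,50,0,0,0.15,0,50,0,0,0.4,0,50,0,0,0.4,0,60,-0.28,0.42,0,0,60,-0.28,0.42,0,0,60,-0.28,0.42,0,0,60,-0.28,0.42,0,0,60,-0.28,0.42,0,0,60,-0.28,0.42,0,0,60,-0.28,0.42,0,0]
}}

```text
time: 15.1
tool_pos: [0.4006, 0.2938, 0.1385]
tcp_rot: [179.9, -0.0, 90.0]
wrist_force: [0.5, 1.1, 0.2]
gripper_width: 0.702
gripper_force: 0.0
```

>>> {"name": "play_rows", "arguments": {
  "plan": [60,0,0.45,0,0.2,60,0,0.1,0,0.2,60,0,0,0,0,60,0,0,0,0]
}}

```text
time: 15.6
tool_pos: [0.4018, 0.3571, 0.1376]
tcp_rot: [-180.0, 0.0, 91.9]
wrist_force: [-0.6, -0.3, 1.4]
gripper_width: 0.7
gripper_force: 0.0
```

```bash
cat > chk.py <<'E'
from h import *
st()
for n in('top','side'):
    c=cap(n); P=pts(c); f=c['frame'].astype(float)
    for col,g in(('r',f[...,0]-f[...,1:].max(2)-20),('g',f[...,1]-f[...,[0,2]].max(2))):
        k,l,s,ce=cv2.connectedComponentsWithStats((g>25).astype(np.uint8))
        for i in range(1,k):
            q=np.median(P[l==i],0)
            if 15<s[i,4]<70 and s[i,2]<13 and s[i,3]<12 and .02<q[2]<.06 and .35<q[0]<.7:
                z=.038 if (q[0]<.48 and q[1]<.2) else .050 if q[0]>.57 else .032
                print(n,col,ce[i].round(1),s[i,4],'depth',q.round(4),'ray',ray(c,*ce[i],z).round(4))
E
python3 chk.py
```

```text
{'time': 15.6, 'tool_pos': [0.402, 0.357, 0.138], 'tcp_rot': [-179.985, 0.021, 91.9], 'wrist_force': [-0.555, -0.31, 1.432], 'gripper_width': 0.7, 'gripper_force': 0.0}
top r [194.2 173.4] 20 depth [0.6707 0.3722 0.0526] ray [0.6724 0.3717 0.05  ]
top r [220.6 216.3] 33 depth [0.5438 0.2909 0.0322] ray [0.543  0.2916 0.032 ]
top r [235.5 220.7] 62 depth [0.529  0.2453 0.0327] ray [0.5293 0.2465 0.032 ]
top g [197.4 219.9] 44 depth [0.532  0.3621 0.0322] ray [0.5323 0.3615 0.032 ]
top g [227.3 220.3] 52 depth [0.531  0.2721 0.0325] ray [0.5307 0.2713 0.032 ]
side r [187.  132.4] 24 depth [0.455  0.678  0.0319] ray [0.4557 0.6769 0.032 ]
side r [204.7 131.8] 22 depth [0.5188 0.6639 0.0324] ray [0.5188 0.6677 0.032 ]
side r [186.1 173.9] 35 depth [0.4082 0.3652 0.0319] ray [0.4087 0.3659 0.032 ]
side r [304.  238.2] 53 depth [ 0.6379 -0.061   0.051 ] ray [ 0.6381 -0.0592  0.05  ]
side g [232.  184.4] 22 depth [0.5315 0.2693 0.0328] ray [0.5317 0.2702 0.032 ]
```

Red_2 is seated: sticker at z = 0.050, origin about (0.629, -0.059). Next is red_1.

>>> {"name": "play_rows", "arguments": {
  "plan": [60,0.05,0.045,-0.3,0,60,0,0,-0.45,0,60,0,0,-0.25,0,60,0,0,-0.08,0,60,0,0,0,0,60,0,0,0,0]
}}

```text
time: 16.45
tool_pos: [0.4083, 0.3639, 0.0091]
tcp_rot: [179.9, -0.1, 92.0]
wrist_force: [-0.3, -0.8, -0.4]
gripper_width: 0.703
gripper_force: 0.0
```

>>> {"name": "play_rows", "arguments": {
  "plan": [60,0,-0.01,-0.02,0,0,0,0,0,0,0,0,0,0,0,0,0,0,0,0,0,0,0,0,0,0,0,0,0.3,0,0,0,0,0.5,0,0,0,0,0.1,0,0,0,0,0,0]
}}

```text
time: 17.58
tool_pos: [0.4078, 0.3626, 0.1139]
tcp_rot: [179.9, -0.0, 92.0]
wrist_force: [0.3, -0.2, -0.6]
gripper_width: 0.457
gripper_force: 60.6
```

```bash
python3 held.py
```

```text
{'time': 17.575, 'tool_pos': [0.408, 0.363, 0.114], 'tcp_rot': [179.921, -0.046, 91.984], 'wrist_force': [0.269, -0.179, -0.62], 'gripper_width': 0.457, 'gripper_force': 60.572}
355 min [0.3712 0.3196 0.109 ] max [0.455  0.3929 0.1785] expect z under 0.10766063979035223
front-face y 0.3207 x span [0.3712 0.455 ]
```

>>> {"name": "play_rows", "arguments": {
  "plan": [0,0.273,-0.4055,0,-0.4,0,0.273,-0.4055,0,0,0,0.273,-0.4055,0,0,0,0.273,-0.4055,0,0,0,0.273,-0.4055,0,0,0,0.273,-0.4055,0,0,0,0.273,-0.4055,0,0,0,0,0,0,0,0,0,0,0,0]
}}

```text
time: 18.75
tool_pos: [0.636, 0.022, 0.1115]
tcp_rot: [-179.8, -0.0, 89.9]
wrist_force: [-0.1, 0.6, -1.1]
gripper_width: 0.454
gripper_force: 60.6
```

```bash
python3 chk.py | grep -v top; python3 held.py
```

```text
{'time': 18.75, 'tool_pos': [0.636, 0.022, 0.111], 'tcp_rot': [-179.814, -0.018, 89.941], 'wrist_force': [-0.104, 0.57, -1.146], 'gripper_width': 0.454, 'gripper_force': 60.626}
side r [187.1 132.1] 19 depth [0.457  0.6796 0.0331] ray [0.4564 0.6796 0.032 ]
side r [204.7 131.9] 21 depth [0.5184 0.6701 0.0318] ray [0.5186 0.6666 0.032 ]
side r [190.8 143.6] 20 depth [0.4548 0.5793 0.0317] ray [0.455  0.5797 0.032 ]
side r [172.9 146.2] 20 depth [0.3945 0.5738 0.0318] ray [0.3929 0.5729 0.032 ]
side r [303.9 238. ] 54 depth [ 0.6373 -0.0593  0.051 ] ray [ 0.6382 -0.0585  0.05  ]
side g [226.1 170.4] 21 depth [0.5326 0.3569 0.0324] ray [0.5328 0.3596 0.032 ]
side g [231.9 184.4] 23 depth [0.5306 0.2682 0.0326] ray [0.5313 0.2698 0.032 ]
{'time': 18.85, 'tool_pos': [0.636, 0.023, 0.112], 'tcp_rot': [-179.894, -0.011, 90.037], 'wrist_force': [-0.65, 0.168, 0.173], 'gripper_width': 0.457, 'gripper_force': 60.627}
510 min [ 0.5913 -0.0181  0.1088] max [0.669  0.0574 0.332 ] expect z under 0.10763911906235654
front-face y -0.0175 x span [0.5913 0.669 ]
```

>>> {"name": "play_rows", "arguments": {
  "plan": [0,0.01,0,-0.2,0,0,0,0,-0.25,0,0,0,0,-0.15,0,0,0,0,-0.08,0,0,0,0,-0.03,0,0,0,0,0,0,0,0,0,0,0]
}}

```text
time: 19.77
tool_pos: [0.6386, 0.0218, 0.0289]
tcp_rot: [179.9, 0.0, 90.0]
wrist_force: [-0.1, 0.0, -0.9]
gripper_width: 0.455
gripper_force: 61.0
```

>>> {"name": "play_rows", "arguments": {
  "plan": [0,0,0,-0.02,0,0,0,0,-0.01,0,0,0,0,0,0]
}}

```text
time: 20.15
tool_pos: [0.6382, 0.0219, 0.0245]
tcp_rot: [-180.0, -0.0, 90.0]
wrist_force: [-0.1, 0.8, -1.4]
gripper_width: 0.457
gripper_force: 61.0
```

Close to the floor now. I release, lift and move clear.

>>> {"name": "play_rows", "arguments": {
  "plan": [0,0,0,-0.01,0,50,0,0,0,0,50,0,0,0,0,50,0,0,0.15,0,50,0,0,0.4,0,50,0,0,0.3,0,50,-0.4,0.3,0,0,50,-0.4,0.3,0,0,50,-0.4,0.3,0,0,30,-0.2,0.4,0,0,30,0,0,0,0,30,0,0,0,0]
}}

```text
time: 21.65
tool_pos: [0.4707, 0.1779, 0.1263]
tcp_rot: [179.9, -0.0, 90.0]
wrist_force: [-0.2, -0.5, -0.1]
gripper_width: 0.352
gripper_force: 0.0
```

```bash
python3 chk.py
python3 - <<'E'
from h import *
c=cap('top'); P=pts(c); hm=(P[...,2]>.045)&(P[...,2]<.065)&(P[...,0]>.505)&(P[...,0]<.535)&(P[...,1]>-.08)&(P[...,1]<.04)
q=P[hm]; print(len(q),np.median(q,0))
E
```

```text
{'time': 21.65, 'tool_pos': [0.471, 0.178, 0.126], 'tcp_rot': [179.912, -0.011, 90.021], 'wrist_force': [-0.172, -0.52, -0.14], 'gripper_width': 0.352, 'gripper_force': 0.0}
top r [205.7 218.5] 60 depth [0.5377 0.3357 0.0319] ray [0.5365 0.3365 0.032 ]
top g [197.4 219.8] 53 depth [0.532  0.3624 0.0333] ray [0.5325 0.3615 0.032 ]
top g [225.6 220.1] 27 depth [0.5283 0.2755 0.0329] ray [0.5311 0.2763 0.032 ]
side r [186.9 132. ] 20 depth [0.4563 0.6854 0.0312] ray [0.4559 0.6802 0.032 ]
side r [293.5 219.8] 54 depth [0.6386 0.0219 0.0506] ray [0.639  0.0231 0.05  ]
side r [304.2 238.4] 51 depth [ 0.6378 -0.061   0.0506] ray [ 0.6383 -0.0599  0.05  ]
side g [232.  184.4] 22 depth [0.5317 0.2696 0.0321] ray [0.5317 0.2702 0.032 ]
166 [ 0.52283139 -0.01779535  0.05899245]
```

Both reds are seated (sticker z 0.0506). Next I go to the handle to shut the drawer.

>>> {"name": "play_rows", "arguments": {
  "plan": [30,0.1,-0.406,0,0,30,0.1,-0.406,0,0,30,0.1,-0.406,0,0,30,0.1,-0.406,0,0,30,0,0,-0.1,0,30,0,0,0,0,30,0,0,0,0]
}}

```text
time: 22.68
tool_pos: [0.518, -0.0164, 0.1135]
tcp_rot: [-180.0, -0.0, 90.0]
wrist_force: [-1.0, -0.0, -0.1]
gripper_width: 0.351
gripper_force: 0.0
```

>>> {"name": "play_rows", "arguments": {
  "plan": [30,0.015,0,-0.25,0,30,0,0,-0.25,0,30,0,0,-0.18,0,30,0,0,0,0,0,0,0,0,0,0,0,0,0,0,0,0,0,0,0,0,0,0,0,0]
}}

```text
time: 23.68
tool_pos: [0.5206, -0.0166, 0.0329]
tcp_rot: [179.9, -0.0, 90.0]
wrist_force: [-0.0, 6.0, 7.3]
gripper_width: 0.107
gripper_force: 59.0
```

>>> {"name": "play_rows", "arguments": {
  "plan": [0,0.15,0,0,0,0,0.25,0,0,0,0,0.25,0,0,0,0,0.25,0,0,0,0,0.12,0,0,0,0,0.06,0,0,0,0,0.03,0,0,0,0,0,0,0,0]
}}

```text
time: 24.68
tool_pos: [0.6528, -0.0166, 0.0329]
tcp_rot: [-180.0, -0.0, 90.0]
wrist_force: [-4.4, 4.5, 7.9]
gripper_width: 0.104
gripper_force: 59.9
```

>>> {"name": "play_rows", "arguments": {
  "plan": [0,0.02,0,0,0,0,0,0,0,0,0,0,0,0,0]
}}

```text
time: 25.05
tool_pos: [0.6528, -0.0165, 0.0328]
tcp_rot: [-179.7, -0.0, 90.0]
wrist_force: [-16.2, 2.6, 15.7]
gripper_width: 0.107
gripper_force: 60.8
```

The drawer is against its stop, so fully shut. I release and go above green_2.

>>> {"name": "play_rows", "arguments": {
  "plan": [0,-0.025,0,0,0,30,0,0,0,0,30,0,0,0,0,30,0,0,0.3,0,30,0,0,0.4,0,60,0,0,0.28,0,60,-0.17,0.4,0,-1,60,-0.17,0.4,0,-0.8,60,-0.17,0.4,0,0,60,-0.17,0.4,0,0,60,-0.17,0.4,0,0,60,-0.17,0.4,0,0]
}}

```text
time: 26.55
tool_pos: [0.5297, 0.2723, 0.1495]
tcp_rot: [180.0, 0.0, 81.0]
wrist_force: [1.2, 0.3, 0.5]
gripper_width: 0.703
gripper_force: 0.0
```

>>> {"name": "play_rows", "arguments": {
  "plan": [60,0,0,0,0,60,0,0,0,0]
}}

```text
time: 26.8
tool_pos: [0.5304, 0.2708, 0.1494]
tcp_rot: [180.0, 0.0, 81.0]
wrist_force: [0.2, 0.3, 0.0]
gripper_width: 0.706
gripper_force: 0.0
```

```bash
python3 chk.py
python3 - <<'E'
from h import *
c=cap('top'); P=pts(c); hm=(P[...,2]>.045)&(P[...,2]<.065)&(P[...,0]>.63)&(P[...,0]<.668)&(P[...,1]>-.08)&(P[...,1]<.04)
q=P[hm]; print('handle',len(q),np.median(q,0))
E
```

```text
{'time': 26.8, 'tool_pos': [0.53, 0.271, 0.149], 'tcp_rot': [179.984, 0.012, 81.004], 'wrist_force': [0.189, 0.345, 0.025], 'gripper_width': 0.706, 'gripper_force': 0.0}
top r [187.8 221.8] 24 depth [0.5259 0.3899 0.0328] ray [0.5267 0.3903 0.032 ]
side r [187.1 132.2] 18 depth [0.4573 0.6788 0.0319] ray [0.4565 0.6786 0.032 ]
side g [226.1 170.4] 21 depth [0.5327 0.3586 0.0326] ray [0.5328 0.3596 0.032 ]
handle 167 [ 0.6525632  -0.01755783  0.05886013]
```

>>> {"name": "play_rows", "arguments": {
  "plan": [60,0,0,-0.4,0,60,0,0,-0.4,0,60,0,0,-0.3,0,60,0,0,-0.09,0,60,0,0,0,0,0,0,0,0,0,0,0,0,0,0,0,0,0,0,0,0,0,0,0,0]
}}

```text
time: 28.08
tool_pos: [0.5311, 0.2713, 0.0084]
tcp_rot: [179.8, -0.1, 81.0]
wrist_force: [0.2, -1.0, 7.2]
gripper_width: 0.455
gripper_force: 61.7
```

>>> {"name": "play_rows", "arguments": {
  "plan": [0,0,0,0.2,0,0,0,0,0.3,0,0,-0.232,-0.351,0,1,0,-0.232,-0.351,0,0.37,0,-0.232,-0.351,0,0,0,0,0,0,0,0,0,0,0,0,0,0,0,-0.25,0,0,0,0,0,0,0,0,0,0,0]
}}

```text
time: 29.32
tool_pos: [0.4472, 0.1452, 0.0371]
tcp_rot: [180.0, -0.0, 87.9]
wrist_force: [-0.1, -0.8, -0.7]
gripper_width: 0.454
gripper_force: 60.8
```

```bash
python3 chk.py | grep -v ' r '; python3 held.py
```

```text
{'time': 29.325, 'tool_pos': [0.447, 0.145, 0.037], 'tcp_rot': [179.974, -0.005, 87.868], 'wrist_force': [-0.1, -0.812, -0.724], 'gripper_width': 0.454, 'gripper_force': 60.751}
top g [197.4 219.8] 53 depth [0.5321 0.3622 0.0329] ray [0.5325 0.3615 0.032 ]
{'time': 29.425, 'tool_pos': [0.447, 0.145, 0.037], 'tcp_rot': [179.93, -0.013, 87.854], 'wrist_force': [-0.316, 0.307, -0.056], 'gripper_width': 0.458, 'gripper_force': 60.751}
394 min [0.4101 0.0889 0.0302] max [0.496  0.1722 0.2747] expect z under 0.032149737100543974
front-face y 0.101 x span [0.4101 0.496 ]
```

>>> {"name": "play_rows", "arguments": {
  "plan": [0,0,0,-0.1,0,0,0,0,-0.05,0,0,0,0,0,0,0,0,0,0,0]
}}

```text
time: 29.98
tool_pos: [0.4467, 0.1446, 0.0186]
tcp_rot: [-180.0, 0.0, 87.8]
wrist_force: [-0.3, -0.0, -0.9]
gripper_width: 0.458
gripper_force: 60.8
```

>>> {"name": "play_rows", "arguments": {
  "plan": [0,0,0,-0.025,0,0,0,0,-0.01,0,0,0,0,0,0]
}}

```text
time: 30.35
tool_pos: [0.4467, 0.1446, 0.0144]
tcp_rot: [180.0, -0.0, 87.8]
wrist_force: [-0.4, -0.4, 0.3]
gripper_width: 0.454
gripper_force: 60.8
```

>>> {"name": "play_rows", "arguments": {
  "plan": [55,0,0,0,0,55,0,0,0,0,55,0,0,0.15,0,55,0,0,0.45,0,60,0,0,0.45,0,60,0.142,0.361,0,1,60,0.142,0.361,0,0,60,0.142,0.361,0,0,60,0.142,0.361,0,0,60,0.142,0.361,0,0,60,0,0,0,0,60,0,0,0,0]
}}

```text
time: 31.85
tool_pos: [0.5314, 0.3609, 0.14]
tcp_rot: [-179.9, 0.0, 92.8]
wrist_force: [-0.2, 0.2, 1.0]
gripper_width: 0.701
gripper_force: 0.0
```

```bash
python3 chk.py
python3 - <<'E'
from h import *
c=cap('top'); cv2.imwrite('pics/t3.png',cv2.resize(c['frame'][170:310,140:370],None,fx=3.4,fy=3.4,interpolation=cv2.INTER_CUBIC)[:,:,::-1])
E
```

```text
{'time': 31.85, 'tool_pos': [0.531, 0.361, 0.14], 'tcp_rot': [-179.948, 0.035, 92.845], 'wrist_force': [-0.186, 0.22, 0.964], 'gripper_width': 0.701, 'gripper_force': 0.0}
top g [269.6 248.2] 54 depth [0.4465 0.1443 0.0386] ray [0.4461 0.1452 0.038 ]
side g [211.4 208.7] 29 depth [0.4466 0.1418 0.0393] ray [0.4467 0.1438 0.038 ]
```

View pics/t3.png

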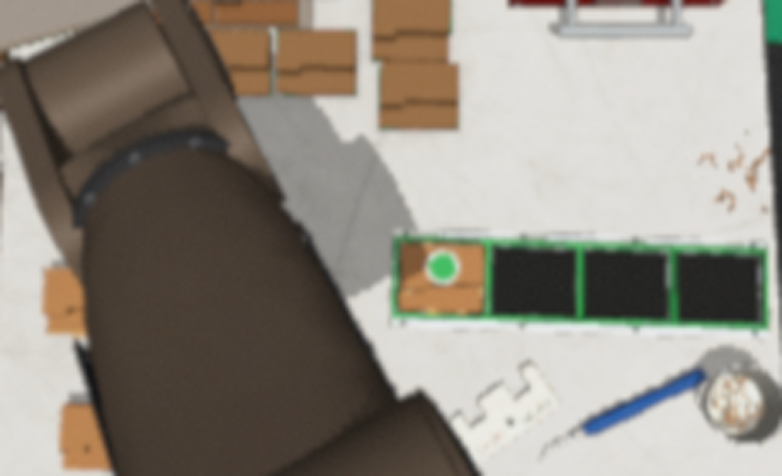

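Green_2 sits in the first pocket, with its sticker at crop (442,267) and z about 0.0386. Next is green_1.

>>> {"name": "play_rows", "arguments": {
  "plan": [60,0,0,-0.35,0,60,0,0,-0.4,0,60,0,0,-0.27,0,60,0,0,-0.08,0,60,0,0,0,0,0,0,0,0,0,0,0,0,0,0,0,0,0,0,0,0,0,0,0,0]
}}

```text
time: 33.12
tool_pos: [0.5327, 0.3616, 0.0104]
tcp_rot: [179.8, -0.1, 92.8]
wrist_force: [-0.9, -0.8, 8.3]
gripper_width: 0.455
gripper_force: 61.7
```

>>> {"name": "play_rows", "arguments": {
  "plan": [0,0,0,0.25,0,0,0,0,0.4,0,0,-0.1485,-0.498,0,-1,0,-0.1485,-0.498,0,0,0,-0.1485,-0.498,0,0,0,-0.1485,-0.498,0,0,0,-0.1485,-0.498,0,0,0,0,0,0,0,0,0,0,0,0,0,0,0,-0.35,0,0,0,0,0,0,0,0,0,0,0]
}}

```text
time: 34.62
tool_pos: [0.4432, 0.0633, 0.0451]
tcp_rot: [180.0, -0.0, 87.9]
wrist_force: [0.1, -0.9, -0.5]
gripper_width: 0.454
gripper_force: 60.7
```

>>> {"name": "play_rows", "arguments": {
  "plan": [0,0,-0.005,-0.12,0,0,0,0,-0.07,0,0,0,0,-0.02,0,0,0,0,-0.02,0,0,0,0,0,0,0,0,0,0,0]
}}

```text
time: 35.38
tool_pos: [0.4429, 0.0619, 0.017]
tcp_rot: [180.0, -0.0, 87.8]
wrist_force: [-0.5, 1.3, -0.8]
gripper_width: 0.454
gripper_force: 60.7
```

Near the floor with no contact force. I release and retreat, then check.

>>> {"name": "play_rows", "arguments": {
  "plan": [0,0,0,-0.005,0,55,0,0,0,0,55,0,0,0,0,55,0,0,0.15,0,55,0,0,0.45,0,60,0,0,0.45,0,60,0.1,0.45,0,0,60,0.1,0.45,0,0,60,0.1,0.45,0,0,60,0.1,0.4,0,0,60,0,0,0,0,60,0,0,0,0]
}}

```text
time: 36.88
tool_pos: [0.4903, 0.2715, 0.1419]
tcp_rot: [-180.0, 0.0, 87.9]
wrist_force: [-0.5, -1.4, 0.7]
gripper_width: 0.703
gripper_force: 0.0
```

```bash
python3 chk.py
python3 - <<'E'
from h import *
c=cap('top'); cv2.imwrite('pics/t4.png',cv2.resize(c['frame'][110:310,60:370],None,fx=2.5,fy=2.5,interpolation=cv2.INTER_CUBIC)[:,:,::-1])
P=pts(c); hm=(P[...,2]>.045)&(P[...,2]<.065)&(P[...,0]>.63)&(P[...,0]<.668)&(P[...,1]>-.08)&(P[...,1]<.04)
q=P[hm]; print('handle',len(q),np.median(q,0))
E
```

```text
{'time': 36.875, 'tool_pos': [0.49, 0.272, 0.142], 'tcp_rot': [-179.951, 0.035, 87.858], 'wrist_force': [-0.515, -1.377, 0.734], 'gripper_width': 0.703, 'gripper_force': 0.0}
top r [279.6 246. ] 20 depth [0.4553 0.1148 0.038 ] ray [0.4522 0.1158 0.038 ]
top g [269.8 248.1] 46 depth [0.4466 0.1444 0.0391] ray [0.4462 0.1446 0.038 ]
top g [297.9 249.3] 55 depth [0.4433 0.0616 0.0376] ray [0.4423 0.0618 0.038 ]
side g [211.3 208.7] 21 depth [0.4465 0.1421 0.0392] ray [0.4462 0.144  0.038 ]
side g [216. 226.] 35 depth [0.4426 0.0581 0.0389] ray [0.443  0.0601 0.038 ]
handle 163 [ 0.65259418 -0.0175311   0.0584922 ]
```

View pics/t4.png

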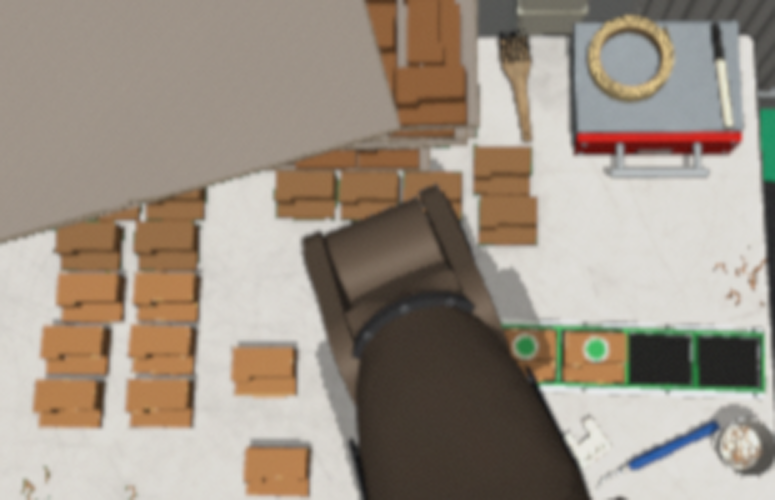

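Both greens are seated at crop (525,345) and (597,348), the drawer is shut, and no stickered cover is left on the table. The arm is clear, so I hand in.

```bash
python3 -c "
from bench import robot
print(robot.finish_job())"
```

```text
the job is handed in; nothing more can be done
None
```

I handed the job in, and the hand-in call gave no verdict: the two green-stickered covers are in the green-rimmed plate, the two red-stickered ones are in the reject drawer, the drawer is fully shut, and the plain cover was left alone.

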